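# Slide two specimen mounts into the pockets of a microscope sample plate

### The arm

A 6-joint arm with a two-finger parallel gripper is mounted at the origin on a cart in front of the work surface, level with it; the furniture and walls round the work are solid. World frame = base frame: x ahead of the robot, y to its left, z up, the work surface at z = 0. Lengths are in m, angles in rad, forces in N, time in s.
With the tool pointing down it reaches from about 0.25 to 0.725 m from the base axis. Payload 4 kg.
Tool frame: the origin (TCP) lies midway between the tips of the shut fingers; the grasp point (between the pads) lies 19 mm behind it; z points along the fingers, y is the line along which they close (so a half turn about z gives the same grasp; the last joint's range is limited). The gripper opens to 85 mm and grips with 20 to 120 N. Pads are 22 mm wide; open, the fingers measure 114 mm over their backs; the gripper's body (76 mm by 85 mm) begins 54 mm behind the grasp point. The pads swing forward as they close: fully open they stand 13 mm farther back than shut.
Start: joints at [-1.158, 0.241, 0.005, 1.335, 0, 1.571], TCP at [0.201, -0.458, 0.204] pointing down, gripper open.
Joint ranges: [-2.72, 2.72], [-1.05, 1.87], [-1.09, 1.28], [-1.99, 2.15], [-1.42, 1.44], [-3.14, 3.14]. Speed limits (rad/s): [2.79, 2.79, 3.14, 3.14, 3.14, 3.14].

### API

Orientations are given as a unit quaternion [x, y, z, w].
In Python, from workcell import get_obs, imaging, workorder gives the robot as it stands.
- The arm moves only by the tool inch_along, called after ">>>" in YAML: its name, and indented under it one key for each argument. Schema: {"type":"object","properties":{"offsets":{"type":"array","items":{"type":"array","prefixItems":[{"type":"array","items":{"type":"number"},"minItems":3,"maxItems":3},{"type":"array","items":{"type":"number"},"minItems":3,"maxItems":3},{"type":"number"}],"minItems":3,"maxItems":3},"minItems":1,"maxItems":10},"only":{"type":"string"},"quiet":{"type":"boolean"},"lines":{"type":"string"}},"required":["offsets"],"additionalProperties":false}. offsets is a list of rows, 1 to 10 of them, each written [[rx, ry, rz], [dx, dy, dz], opening]: a rotation vector rx, ry, rz in rad, then dx, dy, dz in m, then the finger opening in m; each row is the pose to reach, as a shift and turn from the pose commanded when the call began, along the tool's axes at that moment; what a row does not reach only later rows make up. A row lasts 1/8 s, in which the tool goes at most 0.0625 m and 0.188 rad, less where a joint would pass 70% of its speed; a pose out of reach is approached as far as the arm can. The fingers move at their own pace and stop on an object; the grip force is fixed at half the most. Time passes only in rows, so rows that do not move let the fingers close. The tool returns the time, the measured TCP pose, the force, the opening and the grip force at its end. only (a regular expression) keeps the lines of the reply that match it, lines (a string "A,B") keeps lines A to B, and quiet returns only ok. Input that does not fit is refused with a message, and nothing moves.
- get_obs(): the state, without advancing time (a new reading comes with each control period).
- imaging.camera(name): name is "side" or "top" or "wrist"; returns (picture, depth): 480x640x3 uint8, red, green, blue; 480x640 float32, m along the optical axis (not along the pixel's ray), 0 where there is no reading.
- imaging.calibration(name): a dict with "mtx" (3x3 intrinsics, pixels), "R" (3x3) and "t" (3): a world point X has camera coordinates R X + t. Camera axes: x right, y down, z forward; pixel columns grow to the right and rows downward; lengths in m; the calibration is good to about 2 mm. The wrist camera is an equidistant fisheye: a pixel r from the principal point sees the ray r / f radians off the axis. A picture is of the moment at which its call begins: read the wrist's pose just before it. calibration takes no time and is no camera call; for the wrist camera it gives the pose at the moment of the call.
- workorder.job_done(): hands the job in; it is judged then, once.
The state is a dict: "clock": time; "joint_pos": joint angles; "joint_vel": joint speeds; "tau": joint torques, N m; "eef_pos": TCP position; "tool_rot": TCP orientation; "ft_force": force on the tool from outside, world axes, zero at the start; "ft_torque": the same for the moment, N m; "grip_width": finger opening in m; "grasp_force": force on a finger pad.
Only numpy, scipy, OpenCV 4.12 (cv2) and the standard library are available. Lean on these libraries where they do the work, as an engineer would, in place of code of your own. Each camera call takes 0.05 s, during which the arm holds its last target. There are 200 camera calls.

### The job

Load the sample plate for the microscope: slide the large round specimen mount into the large pocket and the small one into the small pocket, until each has dropped in and sits flat on the pocket's floor. Keep the mounts flat on the plate the whole way, without lifting or tipping them, and steer round the V-block and the loupe that stand on the plate without shifting them.

Things in the scene. Friction and masses are not known exactly. Their poses are not given: they have to be found in the camera images.
- sample_plate: Aluminium plate, 300 x 170 x 12 mm, fixed on the bench. Origin at the centre of its underside, x along the 300 mm length (about to the robot's left) towards the end with two round pockets, y along the width, z up. Top flat, no rim. The mounts start on the other end, with the V-block and loupe about. Behind is a microscope: room for an upright gripper only up to world x = 0.585 m.
- large_pocket (a point): Centre of the mouth of the large round pocket, level with the plate's top, at x = +90, y = +40 mm of the plate. The pocket is 42.5 mm across and 5 mm deep, with a flat floor and a 1 mm chamfer at the mouth. Axes as the plate's.
- small_pocket (a point): Centre of the mouth of the small round pocket, level with the plate's top, at x = +90, y = -40 mm of the plate. The pocket is 32.5 mm across and 5 mm deep, with a flat floor and a 1 mm chamfer at the mouth. Axes as the plate's.
- large_mount: Larger specimen mount: a flat black plastic disc with a bright steel rectangle in its top, 40 mm in diameter and 16 mm thick, loose, about 60 g. It starts lying on the plate. Origin at the centre of its underside, z up; when seated in its pocket the origin is 5 mm below the plate's top and 11 mm of the disc stands proud.
- small_mount: Smaller specimen mount: like the larger one but 30 mm in diameter, also 16 mm thick, loose, about 40 g, starting on the plate. Origin at the centre of its underside, z up; seated, the origin is 5 mm below the plate's top and 11 mm stands proud. Let go over the large pocket, it falls into that, the wrong place.
- vee_block: Ground steel V-block standing loose on the plate, 40 x 42 mm in plan (along its own x and y) and 34 mm high, 0.19 kg. Origin at the centre of its underside. Leave it where it stands.
- eye_loupe: Black round loupe standing loose on the plate, 37 mm in diameter and 34 mm high. Origin at the centre of its underside. Leave it where it stands.
Mind the look-alikes: they are no part of the job. Leave any blue look-alike of the large_mount alone.

How it is judged:
By the outcome, as a careful person would: the job done as asked, in the order asked, and still so for the second after the job is handed in, with the robot touching nothing.
It also fails if it takes over 48 s, if anything falls off the work surface, if the arm or the gripper's body presses on something with over 40 N, if the wrist force passes 120 N, or if a joint passes its speed limit or range.

## Working session

There is one attempt and no reset: what is moved stays moved. The work goes in short steps, Python scripts to look and compute and a tool call to move; the robot and the scene stay as the last step left them, time stands still between calls to the robot, and variables do not carry over. Pictures are saved under pics/ and viewed, at most 10 in all, crops included, and the job is handed in when it is done.

```bash
mkdir -p pics; ls
```

Run:
```python
from workcell import get_obs, imaging
import cv2, numpy as np
o=get_obs(); print(o['clock'],o['eef_pos'],o['tool_rot'],o['grip_width'])
for n in ['top','side']:
    p,d=imaging.camera(n); c=imaging.calibration(n); np.savez(f'{n}.npz',p=p,d=d,**c)
    cv2.imwrite(f'pics/{n}0.png',p[:,:,::-1]); print(n,c)
```

```text
pics
0.0 [ 0.20029309 -0.45735566  0.20330552] [ 9.78774372e-01  2.04937994e-01 -2.30485618e-04 -1.04588764e-03] 0.08566110034126967
top {'mtx': array([[619.61291513,   0.        , 317.26675948],
       [  0.        , 619.61291513, 243.56996898],
       [  0.        ,   0.        ,   1.        ]]), 'R': array([[-0.00212816, -0.99999373, -0.00282912],
       [-0.99020516,  0.00250226, -0.13959755],
       [ 0.13960375,  0.00250432, -0.99020428]]), 't': array([0.00665628, 0.49102343, 0.80815558])}
side {'mtx': array([[445.65779825,   0.        , 316.29836289],
       [  0.        , 445.65779825, 240.68666467],
       [  0.        ,   0.        ,   1.        ]]), 'R': array([[-0.97402945, -0.22542831, -0.0211825 ],
       [-0.11499432,  0.57310783, -0.81137151],
       [ 0.19504597, -0.78786388, -0.58414688]]), 't': array([0.49842721, 0.08656683, 0.78735937])}
```

View pics/top0.png

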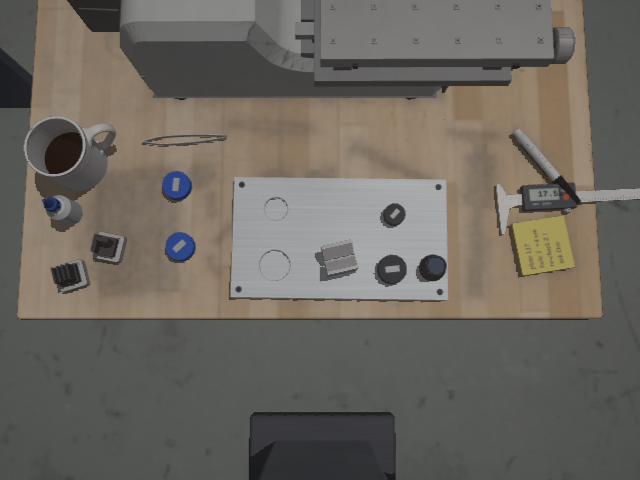

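View pics/side0.png

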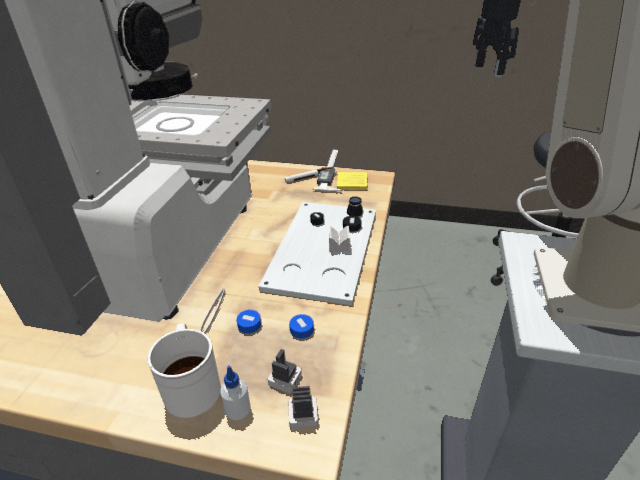

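Create h.py:
```python
import numpy as np, cv2
def ray(c,uv,z):
    uv=np.atleast_2d(np.asarray(uv,float)); K,R,t=c['mtx'],c['R'],c['t']
    d=(np.linalg.inv(K)@np.c_[uv,np.ones(len(uv))].T).T@R
    o=-R.T@t
    return o+d*((z-o[2])/d[:,2])[:,None]
```

Run:
```python
from h import *
f=np.load('top.npz'); p=f['p']; g=cv2.cvtColor(p,cv2.COLOR_RGB2GRAY)
d=f['d']; print('depths',d[190,330],d[270,392],d[215,394])
# plate screws: dark blobs
roi=np.zeros_like(g); roi[176:302,228:450]=1
m=((g<75)&(roi>0)).astype(np.uint8)
n,l,s,c=cv2.connectedComponentsWithStats(m)
for i in range(1,n):
    if s[i,4]>8: print('dark',s[i],c[i])
# plate outline
hsv=cv2.cvtColor(p,cv2.COLOR_RGB2HSV)
m=((hsv[:,:,1]<25)&(g>130)).astype(np.uint8); m[:160]=0;m[310:]=0;m[:,:225]=0;m[:,455:]=0
cs,_=cv2.findContours(m,0,2); k=max(cs,key=cv2.contourArea); k=cv2.convexHull(k)
print(cv2.minAreaRect(k)); b=cv2.boxPoints(cv2.minAreaRect(k)); print(ray(f,b,.012))
cv2.imwrite('pics/crop.png',cv2.resize(p[170:305,225:455,::-1],None,fx=3.4,fy=3.4,interpolation=cv2.INTER_CUBIC))
```

```text
depths 0.87695944 0.84245515 0.85044235
dark [239 182   5   5  19] [241.15789474 184.15789474]
dark [436 185   4   5  17] [437.58823529 186.88235294]
dark [383 204  22  22 311] [393.19614148 214.78135048]
dark [377 255  29  30 569] [390.82776801 269.5026362 ]
dark [419 255  27  26 561] [431.92335116 267.50445633]
dark [327 270  29   7  41] [340.31707317 272.90243902]
dark [229 282  33  18  58] [239.12068966 295.94827586]
dark [236 287   5   5  21] [238. 289.]
dark [437 290   5   5  20] [439.25 291.75]
dark [271 299  18   1  18] [279.5 299. ]
dark [293 299  32   2  46] [309.45652174 299.30434783]
dark [332 299  19   2  23] [340.34782609 299.69565217]
dark [357 300  60   2  83] [388.62650602 300.27710843]
dark [421 301  19   1  19] [430. 301.]
((339.63177490234375, 237.85235595703125), (216.30641174316406, 120.27555847167969), 0.7440592646598816)
[[ 0.42060627  0.1252142   0.012     ]
 [ 0.59086865  0.12595676  0.012     ]
 [ 0.58591612 -0.18058434  0.012     ]
 [ 0.41606241 -0.1730499   0.012     ]]
```

View pics/crop.png

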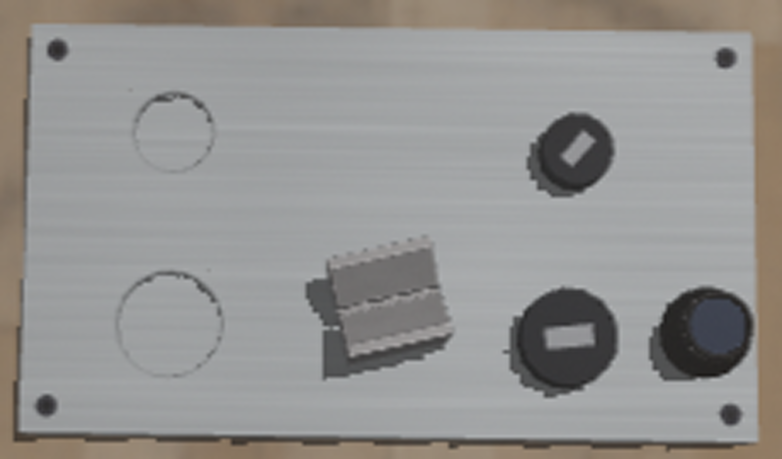

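Run:
```python
from h import *
f=np.load('top.npz'); p=f['p']; g=cv2.cvtColor(p,cv2.COLOR_RGB2GRAY)
S=np.array([[241.16,184.16],[437.59,186.88],[238,289],[439.25,291.75]])
W=ray(f,S,.012)[:,:2]; print(W); c=W.mean(0)
# left = +x plate
ex=(W[0]+W[2]-W[1]-W[3]); ex/=np.linalg.norm(ex); ey=np.array([-ex[1],ex[0]])
print('plate c',c,'yaw',np.degrees(np.arctan2(ex[1],ex[0])),[(round((w-c)@ex,4),round((w-c)@ey,4)) for w in W])
print('LP',c+.09*ex+.04*ey,'SP',c+.09*ex-.04*ey)
crop=lambda u,v:[(u+.5)/3.4+225-.5,(v+.5)/3.4+170-.5]
print('LP img',ray(f,[crop(170,324),crop(174,131)],.012)[:,:2])
# steel rectangles
for n,(u,v) in dict(large=(392,269),small=(395,214)).items():
    q=g[v-12:v+12,u-12:u+12]; m=(q>105).astype(np.uint8); nn,l,s,cc=cv2.connectedComponentsWithStats(m)
    i=l[12,12] or 1; print(n,s[i],ray(f,[cc[i]+[u-12,v-12]],.028)[:,:2])
    m=g[v-20:v+20,u-20:u+20]
    e=(m<62).astype(np.uint8)
    k=max(cv2.findContours(e,0,2)[0],key=cv2.contourArea); (x,y),r=cv2.minEnclosingCircle(k); print('circ',x+u-20,y+v-20,r)
    # depth-based top
    d=f['d'];
vb=[crop(*a) for a in [(328,258),(432,237),(453,330),(349,356)]]
print('vb',ray(f,vb,.046)[:,:2]); 
d=f['d']; K=f['mtx']; R=f['R'];t=f['t']
v,u=np.mgrid[170:305,225:455]; z=d[170:305,225:455]; P=np.stack([(u-K[0,2])*z/K[0,0],(v-K[1,2])*z/K[1,1],z],-1).reshape(-1,3); X=(P-t)@R
for lo,hi,n in [(.022,.033,'mounts'),(.038,.06,'tall')]:
    m=((X[:,2]>lo)&(X[:,2]<hi)).reshape(v.shape).astype(np.uint8); nn,l,s,cc=cv2.connectedComponentsWithStats(m)
    for i in range(1,nn):
        if s[i,4]>30:
            Y=X[l.ravel()==i]; print(n,s[i,4],Y.mean(0),Y[:,:2].min(0),Y[:,:2].max(0))
```

```text
[[ 0.57943879  0.11316647]
 [ 0.57472142 -0.16473133]
 [ 0.4310428   0.11530766]
 [ 0.4266036  -0.1626934 ]]
plate c [ 0.50295165 -0.02473765] yaw 89.05632954382406 [(np.float64(0.1391), np.float64(-0.0742)), (np.float64(-0.1388), np.float64(-0.0741)), (np.float64(0.1388), np.float64(0.0742)), (np.float64(-0.1392), np.float64(0.0741))]
LP [0.46443932 0.06590892] SP [0.54442847 0.06459137]
LP img [[0.46435291 0.06487584]
 [0.54468033 0.06381947]]
large [ 5  8 15  8 87] [[ 0.45730733 -0.09633854]]
circ 391.0 269.5 14.534542083740234
small [ 7  7 10 10 47] [[ 0.53370003 -0.10081482]]
circ 393.568323135376 214.61801147460938 10.978196144104004
vb [[ 4.86743810e-01  3.28363594e-04]
 [ 4.95008355e-01 -4.07498004e-02]
 [ 4.58108754e-01 -4.86220674e-02]
 [ 4.47977274e-01 -7.78050574e-03]]
mounts 368 [ 0.53323299 -0.10087041  0.02814225] [ 0.51905708 -0.11578677] [ 0.54837952 -0.08656998]
mounts 105 [ 0.47169083 -0.02338493  0.03039152] [ 0.46597746 -0.04445144] [ 0.47829474 -0.00358548]
mounts 661 [ 0.45694714 -0.09621806  0.02818438] [ 0.43759611 -0.11543883] [ 0.47599579 -0.0767656 ]
mounts 155 [ 0.45596578 -0.14624948  0.02725788] [ 0.44201397 -0.16889671] [ 0.47642822 -0.13534816]
tall 319 [ 0.48462828 -0.02101318  0.04346041] [ 0.47350019 -0.04136507] [4.95769801e-01 4.91535904e-04]
tall 342 [ 0.45983441 -0.15297324  0.04403987] [ 0.44651641 -0.16665249] [ 0.47247909 -0.13946087]
tall 288 [ 0.45771362 -0.0269852   0.04381851] [ 0.44780693 -0.04761027] [ 0.46930191 -0.00614146]
```

Top view: large mount is at px (392,269) and small mount at (395,214). The V-block is near (339,258), the loupe near (432,267), the large pocket at (275,265) and the small pocket at (276,208). A gripper yaw of about 31° lets the large mount pass between the V-block and the small mount. I'm moving above the large mount.

Add to h.py:
```python
from scipy.spatial.transform import Rotation as Ro
from workcell import get_obs
def go(*pts):
    "world points -> shifts in the current tool axes"
    o=get_obs(); R=Ro.from_quat(o['tool_rot']).as_matrix()
    print('clock',round(o['clock'],2),'eef',np.round(o['eef_pos'],4),'yaw_y',round(np.degrees(np.arctan2(R[1,1],R[0,1])),2),'z',np.round(R[:,2],4),'w',round(o['grip_width'],4),'F',np.round(o['ft_force'],1),'g',round(o['grasp_force'],1))
    for p in pts: print(p,'->',np.round(R.T@(np.array(p)-o['eef_pos']),4))
```

```text
(no output)
```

>>> inch_along:
  offsets:
    - [[0,0,-1.7],[0.38,-0.228,0.09],0.06]
    - [[0,0,-1.7],[0.38,-0.228,0.09],0.06]
    - [[0,0,-1.7],[0.38,-0.228,0.09],0.06]
    - [[0,0,-1.7],[0.38,-0.228,0.09],0.06]
    - [[0,0,-1.7],[0.38,-0.228,0.09],0.06]
    - [[0,0,-1.7],[0.38,-0.228,0.09],0.06]
    - [[0,0,-1.7],[0.38,-0.228,0.09],0.06]
    - [[0,0,-1.7],[0.38,-0.228,0.09],0.06]
    - [[0,0,-1.7],[0.38,-0.228,0.09],0.06]
    - [[0,0,-1.7],[0.38,-0.228,0.09],0.06]

```text
clock: 1.35
eef_pos: [0.4569, -0.0962, 0.1137]
tool_rot: [0.492, 0.87, -0.0, -0.001]
ft_force: [0.2, -0.6, 0.2]
grip_width: 0.0601
grasp_force: 0.0
```

>>> inch_along:
  offsets:
    - [[0,0,0],[0,0,0],0.06]
    - [[0,0,0],[0,0,0],0.06]

```text
clock: 1.6
eef_pos: [0.457, -0.0971, 0.1142]
tool_rot: [0.493, 0.87, 0.0, 0.0]
ft_force: [0.8, 0.1, -0.5]
grip_width: 0.06
grasp_force: 0.0
```

Run:
```python
from h import *
from workcell import imaging
go([.457,-.0963,.014])
p,d=imaging.camera('wrist'); c=imaging.calibration('wrist'); print(c); np.savez('w1.npz',p=p,d=d,**c); cv2.imwrite('pics/w1.png',p[:,:,::-1])
```

```text
clock 1.6 eef [ 0.457  -0.0971  0.1142] yaw_y 30.93 z [ 0.  0. -1.] w 0.06 F [ 0.8  0.1 -0.5] g 0.0
[0.457, -0.0963, 0.014] -> [0.0007 0.0004 0.1002]
{'mtx': array([[371.64829954,   0.        , 320.49513502],
       [  0.        , 371.64829954, 250.57642256],
       [  0.        ,   0.        ,   1.        ]]), 'R': array([[ 8.57101764e-01,  5.15147128e-01, -5.08816904e-05],
       [ 4.96892220e-01, -8.26703181e-01,  2.63931755e-01],
       [ 1.35921622e-01, -2.26241656e-01, -9.64541355e-01]]), 't': array([-0.34184748, -0.31745004,  0.20748153])}
```

View pics/w1.png

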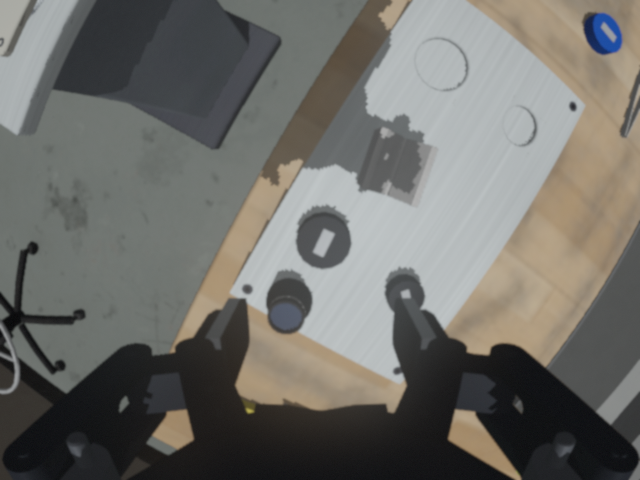

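The wrist view shows the large mount's rectangle at about (323,243), between the fingertips. The large pocket is at (441,64) and the small one at (520,125). I'll cross-check these positions through the fisheye calibration.

Add to h.py:
```python
def wray(c,uv,z):
    K,R,t=c['mtx'],c['R'],c['t']; out=[]
    for u,v in np.atleast_2d(np.asarray(uv,float)):
        q=np.array([u-K[0,2],v-K[1,2]])/K[0,0]; r=np.linalg.norm(q); s=np.r_[q/r*np.sin(r),np.cos(r)]
        d=R.T@s; o=-R.T@t; out.append(o+d*(z-o[2])/d[2])
    return np.array(out)
```

Run:
```python
from h import *
f=np.load('w1.npz'); g=cv2.cvtColor(f['p'],cv2.COLOR_RGB2GRAY)
for n,(u,v) in dict(L=(323,243),S=(405,294)).items():
    m=(g[v-14:v+14,u-14:u+14]>110).astype(np.uint8); nn,l,s,cc=cv2.connectedComponentsWithStats(m); i=l[14,14] or 1
    print(n,s[i],cc[i]+[u-14,v-14],wray(f,[cc[i]+[u-14,v-14]],.028)[:,:2])
print('pockets',wray(f,[(441.5,64),(520,125.5)],.012)[:,:2]); 
print('screws',wray(f,[(247,289),(573,106)],.012)[:,:2])
```

```text
L [  3   0  23  28 377] [323.28381963 242.5331565 ] [[ 0.45724269 -0.09332344]]
S [ 9  9 11 10 88] [405.46590909 293.90909091] [[ 0.53101039 -0.09544137]]
pockets [[0.46388726 0.0672906 ]
 [0.54363804 0.066805  ]]
screws [[ 0.42712038 -0.16035425]
 [ 0.57904488  0.11636122]]
```

>>> inch_along:
  offsets:
    - [[0,0,0],[0.0015,0.001,0.06],0.06]
    - [[0,0,0],[0.0015,0.001,0.1],0.06]
    - [[0,0,0],[0.0015,0.001,0.1],0.06]
    - [[0,0,0],[0.0015,0.001,0.1],0.06]

```text
clock: 2.15
eef_pos: [0.4584, -0.0953, 0.0155]
tool_rot: [0.492, 0.87, 0.0, 0.001]
ft_force: [0.3, -1.2, -0.9]
grip_width: 0.0598
grasp_force: 0.0
```

>>> inch_along:
  offsets:
    - [[0,0,0],[0,0,0],0.045]
    - [[0,0,0],[0,0,0],0.03]
    - [[0,0,0],[0,0,0],0.03]
    - [[0,0,0],[0,0,0],0.03]
    - [[0,0,0],[0,0,0],0.03]

```text
clock: 2.78
eef_pos: [0.4573, -0.0949, 0.0143]
tool_rot: [0.492, 0.871, 0.0, 0.0]
ft_force: [0.9, -0.1, -0.5]
grip_width: 0.0301
grasp_force: 0.0
```

Run:
```python
from h import *
from workcell import imaging
o=get_obs(); e=o['eef_pos']; 
go([.51,-.065,e[2]],[.54,-.045,e[2]],[.54,.02,e[2]],[e[0]+.007,e[1]+.1615,e[2]])
p,d=imaging.camera('wrist'); c=imaging.calibration('wrist'); np.savez('w2.npz',p=p,d=d,**c); cv2.imwrite('pics/w2.png',p[:,:,::-1])
```

```text
clock 2.77 eef [ 0.4573 -0.0949  0.0143] yaw_y 31.05 z [ 0.  0. -1.] w 0.0301 F [ 0.9 -0.1 -0.5] g 0.0
[0.51, -0.065, np.float64(0.014264299604195153)] -> [-0.0016  0.0606  0.    ]
[0.54, -0.045, np.float64(0.014264299604195153)] -> [0.     0.0966 0.    ]
[0.54, 0.02, np.float64(0.014264299604195153)] -> [0.0557 0.1301 0.    ]
[np.float64(0.46427083528557567), np.float64(0.06663137103476535), np.float64(0.014264299604195153)] -> [0.1347 0.0893 0.    ]
```

View pics/w2.png

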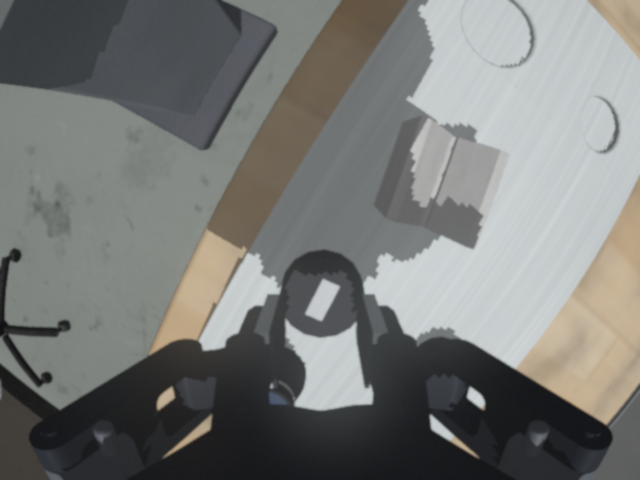

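The disc sits at about (321,295), ahead of the pads, and the width went to 30 mm with no force. So the fingers closed behind the disc or over it. I'll locate it.

Run:
```python
from h import *
from workcell import imaging
f=np.load('w2.npz'); g=cv2.cvtColor(f['p'],cv2.COLOR_RGB2GRAY)
u,v=322,300
m=(g[v-25:v+25,u-25:u+25]>120).astype(np.uint8); nn,l,s,cc=cv2.connectedComponentsWithStats(m); i=l[25,25]
print(s[i],cc[i]+[u-25,v-25],wray(f,[cc[i]+[u-25,v-25]],.028))
print('depth pix',f['d'][300,322], f['d'][320,265],f['d'][320,375])
K=f['mtx']
for (a,b) in [(322,300),(268,318),(373,315),(305,330),(340,330),(322,360)]:
    q=np.array([a-K[0,2],b-K[1,2]])/K[0,0]; r=np.linalg.norm(q); z=f['d'][b,a]
    P=np.r_[q/r*np.tan(r)*z,z]; print((a,b),(f['R'].T@(P-f['t'])).round(4))
t=imaging.camera('top')[0]; cv2.imwrite('pics/t2.png',cv2.resize(t[170:305,225:455,::-1],None,fx=3.4,fy=3.4))
```

```text
[  8   4  35  42 822] [321.91240876 299.71776156] [[ 0.45711254 -0.09322669  0.028     ]]
depth pix 0.16754039 0.12623787 0.12494418
(322, 300) [ 0.4572 -0.0933  0.0281]
(268, 318) [ 0.4359 -0.0945  0.0682]
(373, 315) [ 0.4671 -0.0753  0.0662]
(305, 330) [ 0.4583 -0.1105  0.0283]
(340, 330) [ 0.4726 -0.1024  0.0274]
(322, 360) [ 0.4795 -0.13    0.0108]
```

View pics/t2.png

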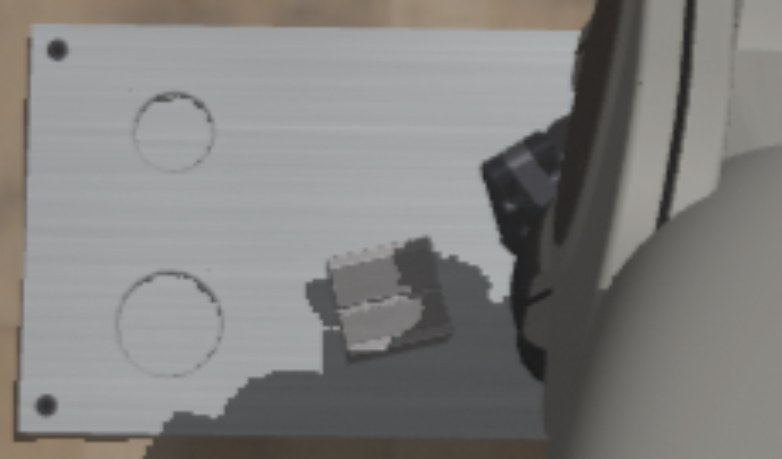

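Run:
```python
from h import *
f=np.load('w2.npz'); K=f['mtx']; d=f['d']
Rt=np.array([[-.516,.857,0],[.857,.516,0],[0,0,-1]])
for b in range(285,390,12):
  for a in (255,262,270,277,282,287,357,362,367,374,382):
    q=np.array([a-K[0,2],b-K[1,2]])/K[0,0]; r=np.linalg.norm(q); z=d[b,a]
    X=f['R'].T@(np.r_[q/r*np.tan(r)*z,z]-f['t']); L=Rt@(X-[.4573,-.0949,.0143])
    print(f'{a}:{L[0]*1e3:.0f},{L[1]*1e3:.0f},z{X[2]*1e3:.0f}',end='  ')
  print(b)
```

```text
255:2,-33,z12  262:2,-29,z11  270:2,-25,z11  277:3,-22,z12  282:9,-17,z28  287:8,-15,z27  357:9,16,z28  362:8,19,z27  367:3,23,z12  374:3,27,z12  382:3,31,z12  285
255:-4,-33,z12  262:-4,-30,z11  270:12,-20,z50  277:11,-17,z49  282:12,-15,z50  287:3,-15,z27  357:9,15,z42  362:11,16,z49  367:12,18,z50  374:12,21,z50  382:-4,31,z12  297
255:8,-25,z53  262:12,-21,z61  270:11,-18,z61  277:12,-16,z61  282:7,-15,z51  287:-3,-15,z28  357:4,15,z43  362:11,15,z60  367:11,17,z60  374:11,20,z60  382:8,24,z53  309
255:7,-24,z62  262:11,-20,z70  270:12,-17,z71  277:10,-15,z68  282:3,-15,z53  287:-18,-17,z11  357:-1,15,z46  362:8,15,z63  367:11,16,z70  374:12,18,z71  382:12,21,z71  321
255:13,-20,z82  262:12,-18,z80  270:11,-16,z79  277:7,-15,z71  282:-2,-15,z54  287:-25,-17,z11  357:-6,15,z47  362:4,15,z65  367:10,15,z76  374:11,17,z79  382:11,20,z79  333
255:12,-19,z88  262:12,-17,z89  270:7,-16,z79  277:4,-15,z74  282:-7,-15,z56  287:-32,-18,z11  357:-9,15,z51  362:0,15,z67  367:7,15,z79  374:8,17,z80  382:12,18,z89  345
255:12,-18,z95  262:12,-16,z96  270:2,-17,z78  277:-1,-15,z73  282:-9,-15,z61  287:-33,-17,z21  357:-39,20,z12  362:-5,15,z67  367:2,15,z79  374:5,17,z84  382:13,17,z96  357
255:18,-16,z110  262:18,-14,z110  270:-0,-16,z82  277:-5,-15,z76  282:-36,-19,z29  287:-37,-17,z28  357:-47,20,z12  362:-7,15,z72  367:-3,16,z79  374:2,17,z86  382:18,15,z110  369
255:17,-15,z114  262:17,-13,z113  270:-5,-16,z83  277:-8,-15,z79  282:-38,-18,z36  287:-40,-16,z33  357:-56,21,z11  362:-55,23,z13  367:-7,16,z80  374:18,12,z114  382:18,14,z115  381
```

Run:
```python
from h import *
for n,e in (('w1',(.457,-.0968,.114)),('w2',(.4573,-.0949,.0143))):
    f=np.load(n+'.npz'); K=f['mtx']; d=f['d']
    Rt=np.array([[-.516,.857,0],[.857,.516,0],[0,0,-1]])
    b,a=np.mgrid[240:420,150:480]; q=np.stack([a-K[0,2],b-K[1,2]],-1)/K[0,0]; r=np.linalg.norm(q,axis=-1); z=d[240:420,150:480]
    P=np.concatenate([q*(np.tan(r)/r*z)[...,None],z[...,None]],-1).reshape(-1,3)
    X=(P-f['t'])@f['R']; L=(X-e)@Rt.T
    h=-L[:,2]
    for s in (-1,1):
        m=(abs(L[:,0])<13)&(L[:,1]*s>13)&(L[:,1]*s<45)&(h>(.017 if n=='w2' else -.04))&(z.ravel()>0)
        Q=np.c_[L,h][m]; Q=Q[np.argsort(Q[:,3])][:6]; print(n,s,np.round(Q*1e3,1))
```

```text
w1 -1 []
w1 1 []
w2 -1 []
w2 1 []
```

Run:
```python
from h import *
for n,e in (('w1',(.457,-.0968,.114)),('w2',(.4573,-.0949,.0143))):
    f=np.load(n+'.npz'); K=f['mtx']; d=f['d']
    Rt=np.array([[-.516,.857,0],[.857,.516,0],[0,0,-1]])
    b,a=np.mgrid[240:420,150:480]; q=np.stack([a-K[0,2],b-K[1,2]],-1)/K[0,0]; r=np.linalg.norm(q,axis=-1); z=d[240:420,150:480]
    P=np.concatenate([q*(np.tan(r)/r*z)[...,None],z[...,None]],-1).reshape(-1,3)
    X=(P-f['t'])@f['R']; L=(X-e)@Rt.T
    h=-L[:,2]
    for s in (-1,1):
        m=(abs(L[:,0])<.013)&(L[:,1]*s>.013)&(L[:,1]*s<.045)&(h>(.016 if n=='w2' else -.04))&(z.ravel()>0)
        Q=np.c_[L[:,:2],h][m]; Q=Q[np.argsort(Q[:,2])][::8][:6]; print(n,s,np.round(Q*1e3,1).tolist())
```

```text
w1 -1 [[-2.1, -30.3, 32.0], [3.2, -30.2, 32.5], [-2.9, -30.1, 33.3], [-4.6, -29.7, 33.6], [8.3, -30.0, 34.0], [-8.0, -29.9, 34.3]]
w1 1 [[-5.9, 30.2, 32.1], [-2.7, 30.2, 32.8], [3.9, 30.1, 33.1], [-3.3, 29.7, 33.4], [-8.3, 30.0, 33.8], [7.9, 30.0, 34.1]]
w2 -1 [[7.4, -15.1, 27.2], [6.9, -15.0, 29.1], [-1.9, -15.2, 29.8], [-0.6, -15.1, 30.7], [11.3, -15.4, 31.1], [11.4, -16.2, 31.5]]
w2 1 [[8.0, 15.2, 27.4], [6.4, 15.1, 28.9], [-4.1, 15.0, 30.1], [11.1, 18.0, 30.6], [-7.0, 15.4, 31.0], [-4.4, 14.9, 31.4]]
```

The wrist depth shows the real fingertips about 28–32 mm above the reported TCP, so they closed over the disc without touching it. I'll open and go about 26 mm lower.

>>> inch_along:
  offsets:
    - [[0,0,0],[0,0,0],0.06]
    - [[0,0,0],[0.0015,0.0005,0],0.06]
    - [[0,0,0],[0.0015,0.0005,0],0.06]
    - [[0,0,0],[0.0015,0.0005,0.01],0.06]
    - [[0,0,0],[0.0015,0.0005,0.02],0.06]
    - [[0,0,0],[0.0015,0.0005,0.026],0.06]
    - [[0,0,0],[0.0015,0.0005,0.026],0.06]

```text
clock: 3.75
eef_pos: [0.4561, -0.0932, -0.0127]
tool_rot: [0.492, 0.871, -0.0, -0.001]
ft_force: [-0.4, 0.2, -0.1]
grip_width: 0.0599
grasp_force: 0.0
```

>>> inch_along:
  offsets:
    - [[0,0,0],[0,0,0],0.045]
    - [[0,0,0],[0,0,0],0.03]
    - [[0,0,0],[0,0,0],0.03]
    - [[0,0,0],[0,0,0],0.03]
    - [[0,0,0],[0,0,0],0.03]

```text
clock: 4.38
eef_pos: [0.4574, -0.0935, -0.0112]
tool_rot: [0.492, 0.871, 0.0, 0.001]
ft_force: [-1.0, 0.6, 5.8]
grip_width: 0.0375
grasp_force: 60.0
```

Run:
```python
from h import *
from workcell import imaging
o=get_obs(); e=o['eef_pos']; 
go([.51,-.065,e[2]],[.54,-.045,e[2]],[.54,.02,e[2]],[e[0]+.007,e[1]+.1615,e[2]])
p,d=imaging.camera('wrist'); c=imaging.calibration('wrist'); np.savez('w3.npz',p=p,d=d,**c); cv2.imwrite('pics/w3.png',p[:,:,::-1])
```

```text
clock 4.38 eef [ 0.4574 -0.0935 -0.0112] yaw_y 31.05 z [ 1.e-03 -3.e-04 -1.e+00] w 0.0375 F [-1.   0.6  5.8] g 60.0
[0.51, -0.065, np.float64(-0.011165502163388852)] -> [-0.0027  0.0598  0.    ]
[0.54, -0.045, np.float64(-0.011165502163388852)] -> [-0.0011  0.0958  0.0001]
[0.54, 0.02, np.float64(-0.011165502163388852)] -> [5.460e-02 1.293e-01 1.000e-04]
[np.float64(0.4643629921280561), np.float64(0.06800435714512054), np.float64(-0.011165502163388852)] -> [ 0.1347  0.0893 -0.    ]
```

View pics/w3.png

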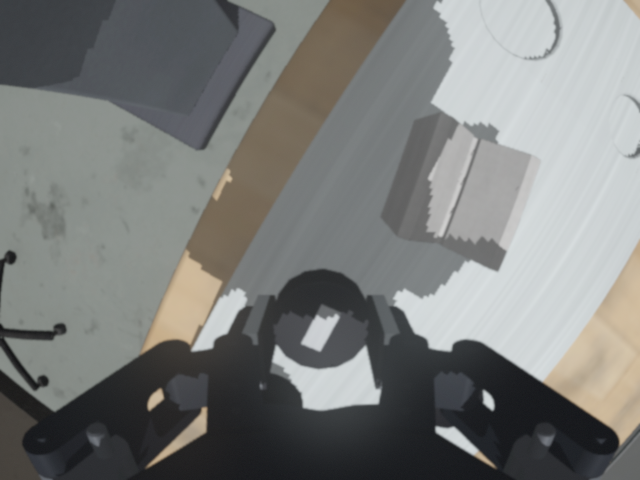

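The mount is gripped, with the disc centred between the pads at about (320,320), clear of the loupe (~290,390) and the V-block (~460,190). I'm sliding it through the gap.

>>> inch_along:
  offsets:
    - [[0,0,0],[0,0.02,0],0.03]
    - [[0,0,0],[-0.001,0.045,0],0.03]
    - [[0,0,0],[-0.001,0.07,0],0.03]
    - [[0,0,0],[-0.001,0.095,0],0.03]
    - [[0,0,0],[0.02,0.109,0],0.03]
    - [[0,0,0],[0.04,0.121,0],0.03]
    - [[0,0,0],[0.055,0.13,0],0.03]
    - [[0,0,0],[0.08,0.117,0],0.03]
    - [[0,0,0],[0.1,0.107,0],0.03]
    - [[0,0,0],[0.1,0.107,0],0.03]

```text
clock: 5.68
eef_pos: [0.4958, 0.0494, -0.0112]
tool_rot: [0.491, 0.871, 0.001, -0.001]
ft_force: [-3.9, 3.1, 7.9]
grip_width: 0.0373
grasp_force: 61.1
```

Run:
```python
from h import *
from workcell import imaging
o=get_obs(); e=o['eef_pos']; go([.4644,.068,e[2]])
p,d=imaging.camera('wrist'); c=imaging.calibration('wrist'); np.savez('w4.npz',p=p,d=d,**c); cv2.imwrite('pics/w4.png',p[:,:,::-1])
f=c; g=cv2.cvtColor(p,cv2.COLOR_RGB2GRAY); u,v=320,328
m=(g[v-25:v+25,u-25:u+25]>120).astype(np.uint8); nn,l,s,cc=cv2.connectedComponentsWithStats(m); i=l[25,25]
print(s[i],cc[i]+[u-25,v-25],wray(f,[cc[i]+[u-25,v-25]],.028))
```

```text
clock 5.67 eef [ 0.4958  0.0494 -0.0112] yaw_y 31.16 z [-6.0e-04  2.7e-03 -1.0e+00] w 0.0373 F [-3.9  3.1  7.9] g 61.1
[0.4644, 0.068, np.float64(-0.01116027753548813)] -> [ 0.0322 -0.0173  0.0001]
[  6  11  39  38 817] [319.24235006 331.67686659] [[0.49633216 0.04777231 0.028     ]]
```

View pics/w4.png

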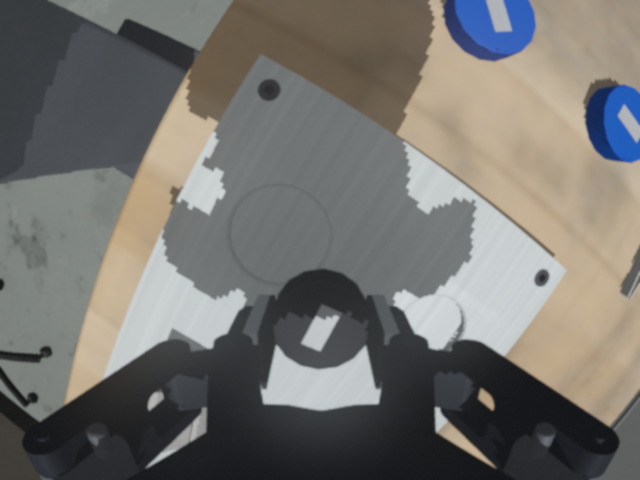

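Pocket circle spans about x 229–332, y 183–285, and the disc's steel rectangle is at (319,332). I'll compute the remaining shift from this one picture.

Run:
```python
from h import *
f=np.load('w4.npz'); g=cv2.cvtColor(f['p'],cv2.COLOR_RGB2GRAY).astype(float)
# dark rim line: search along radii in the world for local minimum
c0=wray(f,[(280.5,234)],.012)[0]; print('rough',c0)
def proj(X):
    P=f['R']@X+f['t']; th=np.arctan2(np.hypot(P[0],P[1]),P[2]); s=f['mtx'][0,0]*th/np.hypot(P[0],P[1]); return P[0]*s+f['mtx'][0,2],P[1]*s+f['mtx'][1,2]
pts=[]
for a in np.arange(0,360,5):
    rs=np.arange(.018,.026,.0003); X=[c0+r*np.array([np.cos(np.radians(a)),np.sin(np.radians(a)),0]) for r in rs]
    uv=np.array([proj(x) for x in X],np.float32); v=cv2.remap(g.astype(np.float32),uv[:,0],uv[:,1],1).ravel()
    v=v-cv2.blur(v[:,None],(1,15)).ravel(); i=v.argmin()
    if v[i]<-4 and 0<i<len(rs)-1: pts.append(X[i][:2])
pts=np.array(pts)
for _ in range(5):
    A=np.c_[2*pts,np.ones(len(pts))]; s=np.linalg.lstsq(A,(pts**2).sum(1),rcond=None)[0]; r=np.sqrt(s[2]+s[0]**2+s[1]**2); e=abs(np.hypot(*(pts-s[:2]).T)-r); pts=pts[e<max(2*np.median(e),.0004)]
print('pocket',s[:2],'r',r,len(pts),e.max())
D=wray(f,[(319.24,331.68)],.028)[0,:2]; d=s[:2]-D; print('disc',D,'delta',d)
R=Ro.from_quat(get_obs()['tool_rot']).as_matrix(); print('tool',R.T@np.r_[d,0])
```

```text
rough [0.46437705 0.0701662  0.012     ]
pocket [0.46398353 0.06931395] r 0.020830387278977035 53 0.0003307390886511524
disc [0.49633209 0.04777063] delta [-0.03234856  0.02154332]
tool [ 0.03516923 -0.0165426   0.00010672]
```

>>> inch_along:
  offsets:
    - [[0,0,0],[0.015,-0.007,0],0.03]
    - [[0,0,0],[0.03,-0.014,0],0.03]
    - [[0,0,0],[0.0345,-0.0168,0],0.03]
    - [[0,0,0],[0.0345,-0.0168,0],0.03]

```text
clock: 6.22
eef_pos: [0.463, 0.0688, -0.0124]
tool_rot: [0.492, 0.871, -0.001, -0.001]
ft_force: [0.9, -0.2, -0.5]
grip_width: 0.0375
grasp_force: 60.4
```

Run:
```python
from h import *
from workcell import imaging
go()
p,d=imaging.camera('wrist'); c=imaging.calibration('wrist'); np.savez('w5.npz',p=p,d=d,**c); cv2.imwrite('pics/w5.png',cv2.resize(p[200:420,200:440,::-1],None,fx=2.5,fy=2.5))
f=c; g=cv2.cvtColor(p,cv2.COLOR_RGB2GRAY); u,v=319,331
m=(g[v-25:v+25,u-25:u+25]>110).astype(np.uint8); nn,l,s,cc=cv2.connectedComponentsWithStats(m); i=l[25,25]
print(s[i],cc[i]+[u-25,v-25],wray(f,[cc[i]+[u-25,v-25]],.028))
```

```text
clock 6.22 eef [ 0.463   0.0688 -0.0124] yaw_y 31.1 z [-2.6e-03  2.0e-04 -1.0e+00] w 0.0375 F [ 0.9 -0.2 -0.5] g 60.4
[  6   7  41  39 884] [319.40497738 331.37217195] [[0.46324982 0.06785928 0.028     ]]
```

View pics/w5.png

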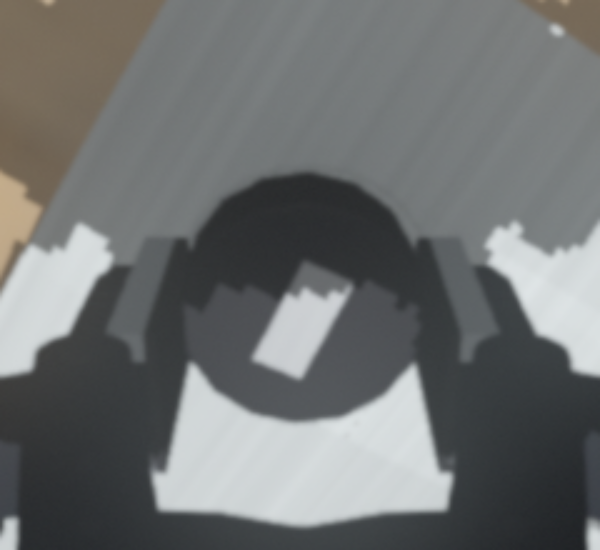

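The disc covers the pocket mouth, with no rim showing round it at crop (300,290), and the downward reaction has vanished. I'll nudge it 1 mm and release gently.

>>> inch_along:
  offsets:
    - [[0,0,0],[0.001,0,0],0.03]
    - [[0,0,0],[0.001,0,0],0.043]
    - [[0,0,0],[0.001,0,0],0.05]
    - [[0,0,0],[0.001,0,0],0.05]
    - [[0,0,0],[0.001,0,0],0.05]

```text
clock: 6.9
eef_pos: [0.4644, 0.0692, -0.0117]
tool_rot: [0.492, 0.871, 0.0, 0.0]
ft_force: [-0.5, -0.3, 0.3]
grip_width: 0.05
grasp_force: 0.0
```

Add to h.py:
```python
def look(n,u,v,thr=110,box=28):
    from workcell import imaging
    go(); c=imaging.calibration('wrist'); p,d=imaging.camera('wrist'); np.savez(n+'.npz',p=p,d=d,**c); cv2.imwrite(f'pics/{n}.png',p[:,:,::-1])
    g=cv2.cvtColor(p,cv2.COLOR_RGB2GRAY)
    m=(g[v-box:v+box,u-box:u+box]>thr).astype(np.uint8); nn,l,s,cc=cv2.connectedComponentsWithStats(m); i=l[box,box]
    q=cc[i]+[u-box,v-box]; print('rect',s[i],q,wray(c,[q],.028)[0])
    K=c['mtx']; b,a=np.nonzero(l==i); b=b+v-box; a=a+u-box
    Q=np.stack([a-K[0,2],b-K[1,2]],-1)/K[0,0]; r=np.linalg.norm(Q,axis=1); z=d[b,a]
    X=(np.c_[Q*(np.tan(r)/r*z)[:,None],z]-c['t'])@c['R']; print('mean 3d',X.mean(0).round(4))
    A=np.c_[X[:,:2]-X[:,:2].mean(0),np.ones(len(X))]; print('tilt',np.linalg.lstsq(A,X[:,2],rcond=None)[0].round(4))
```

```bash
python3 -c "
from h import *
look('w6',319,331)"
```

```text
clock 6.9 eef [ 0.4644  0.0692 -0.0117] yaw_y 31.05 z [ 1.e-04  0.e+00 -1.e+00] w 0.05 F [-0.5 -0.3  0.3] g 0.0
rect [  8   2  40  41 933] [317.98928189 323.93247588] [0.46251152 0.07062256 0.028     ]
mean 3d [0.4636 0.0687 0.0237]
tilt [-1.2324  0.5448  0.0237]
```

>>> inch_along:
  offsets:
    - [[0,0,0],[0,0,-0.02],0.05]
    - [[0,0,0],[0,0,-0.07],0.05]
    - [[0,0,0],[-0.03,-0.005,-0.1],0.05]
    - [[0,0,0],[-0.09,-0.014,-0.1],0.05]
    - [[0,0,0],[-0.15,-0.023,-0.1],0.05]
    - [[0,0,0],[-0.179,-0.0275,-0.1],0.05]
    - [[0,0,0],[-0.179,-0.0275,-0.1],0.05]
    - [[0,0,0],[-0.179,-0.0275,-0.1],0.05]

```text
clock: 7.95
eef_pos: [0.5324, -0.0978, 0.0879]
tool_rot: [0.492, 0.871, -0.0, -0.001]
ft_force: [-0.6, -0.9, -0.8]
grip_width: 0.05
grasp_force: 0.0
```

Run:
```python
from h import *
from workcell import imaging
look('w7',323,262,110,14)
p,d=imaging.camera('top'); np.savez('top2.npz',p=p,d=d); w=np.load('w7.npz')['p']
a=cv2.resize(p[170:305,225:455,::-1],(690,405)); b=cv2.resize(w[150:350,150:490,::-1],(340,200)); 
im=np.zeros((600,690,3),np.uint8); im[:400]=a[:400]; im[400:,:340]=b; cv2.imwrite('pics/c7.png',im)
c=imaging.calibration('top'); K=c['mtx']; 
v,u=np.mgrid[250:280,260:292]; z=d[v,u]; X=(np.stack([(u-K[0,2])*z/K[0,0],(v-K[1,2])*z/K[1,1],z],-1).reshape(-1,3)-c['t'])@c['R']
m=X[:,2]>.018; Y=X[m]; print('seated L', Y.mean(0),Y[:,2].std(),m.sum()); A=np.c_[Y[:,:2]-Y[:,:2].mean(0),np.ones(len(Y))]; print(np.linalg.lstsq(A,Y[:,2],rcond=None)[0])
```

```text
clock 7.95 eef [ 0.5324 -0.0978  0.0879] yaw_y 31.06 z [-1.1e-03  6.0e-04 -1.0e+00] w 0.05 F [-0.6 -0.9 -0.8] g 0.0
rect [  5   0  17  23 260] [321.84230769 258.90769231] [ 0.53375861 -0.09821319  0.028     ]
mean 3d [ 0.5334 -0.0975  0.0308]
tilt [0.2675 3.2668 0.0308]
seated L [0.46320937 0.06566603 0.02568152] 0.04689984079420308 649
[-1.71886561 -1.18443096  0.02568152]
```

View pics/c7.png

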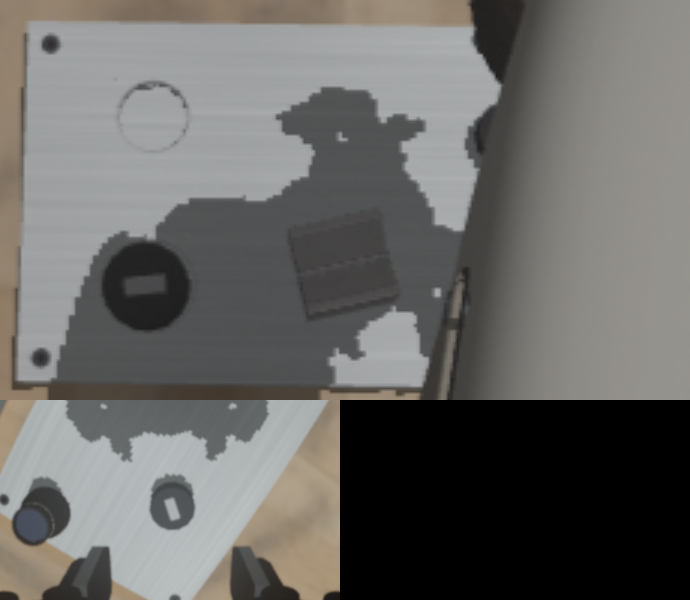

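The large disc is in its pocket (crop ~(146,286)) and the V-block and loupe look unmoved. The small mount lies between the open fingers (inset ~(172,505)). I've used all 10 pictures, so from here I'll check by numbers only.

Add to h.py:
```python
def cloud(f,wrist):
    K,d=f['mtx'],f['d']; b,a=np.nonzero(d>0); z=d[b,a]; Q=np.stack([a-K[0,2],b-K[1,2]],-1)/K[0,0]
    if wrist: r=np.linalg.norm(Q,axis=1); Q=Q*(np.tan(r)/r)[:,None]; k=r<1.2
    else: k=z>0
    return ((np.c_[Q*z[:,None],z]-f['t'])@f['R'])[k]
def disc(f,wrist,xy,rad,lo,hi):
    X=cloud(f,wrist); X=X[(np.hypot(*(X[:,:2]-xy).T)<rad)&(X[:,2]>lo)&(X[:,2]<hi)]
    X=X[abs(X[:,2]-np.median(X[:,2]))<.0025]
    (x,y),r=cv2.minEnclosingCircle(X[:,:2].astype(np.float32)); A=np.c_[X[:,:2]-X[:,:2].mean(0),np.ones(len(X))]
    print('disc c',round(x,4),round(y,4),'r',round(r,4),'mean',X[:,:2].mean(0).round(4),'medz',np.median(X[:,2]).round(4),'tilt',np.linalg.lstsq(A,X[:,2],rcond=None)[0][:2].round(3),len(X))
```

Run:
```python
from h import *
t=dict(np.load('top.npz')); t2={**t,**dict(np.load('top2.npz'))}
disc(t,0,(.457,-.096),.024,.018,.035); disc(t2,0,(.464,.066),.024,.017,.035)
disc(dict(np.load('w7.npz')),1,(.5335,-.098),.02,.02,.033)
X=cloud(dict(np.load('w7.npz')),1); e=np.array([.5324,-.0978,.0879]); L=X-e
m=(L[:,2]>.015)&(L[:,2]<.06); y=L[m,:2]@[.857,.516]; x=L[m,:2]@[-.516,.857]; k=(abs(x)<.014)&(abs(y)<.03); print('tip z above TCP',L[m,2][k].min(), x[k].min(),x[k].max(),y[k].min(),y[k].max())
for n,lo,hi,xy in (('vb',.03,.06,(.472,-.025)),):
  for q in (t,t2):
    X=cloud(q,0); X=X[(np.hypot(*(X[:,:2]-xy).T)<.035)&(X[:,2]>lo)&(X[:,2]<hi)]; print(n,X.mean(0),cv2.minAreaRect(X[:,:2].astype(np.float32)*1000))
```

```text
disc c 0.457 -0.0966 r 0.0201 mean [ 0.4572 -0.0962] medz 0.0283 tilt [-0.006 -0.003] 595
disc c 0.4638 0.0661 r 0.0199 mean [0.4635 0.0662] medz 0.0231 tilt [-0.     0.003] 591
disc c 0.5335 -0.0981 r 0.0153 mean [ 0.5333 -0.0976] medz 0.0279 tilt [ 0.003 -0.004] 1565
tip z above TCP 0.029431013165036046 -0.010720646058580682 0.012245876448241187 -0.02998964260274457 0.029998892908221136
vb [ 0.47152166 -0.02397679  0.04056938] ((471.59088134765625, -23.95519256591797), (40.54216766357422, 41.91836166381836), 12.913287162780762)
vb [ 0.47148906 -0.023724    0.04059609] ((471.5642395019531, -24.03756332397461), (40.26298904418945, 41.96011734008789), 12.790655136108398)
```

The large mount is seated flat: its top dropped 5.2 mm and it shows no tilt. The V-block hasn't moved. Next I grip the small mount.

>>> inch_along:
  offsets:
    - [[0,0,0],[0,0.0005,0.05],0.05]
    - [[0,0,0],[0,0.0005,0.085],0.05]
    - [[0,0,0],[0,0.0005,0.099],0.05]
    - [[0,0,0],[0,0.0005,0.099],0.05]
    - [[0,0,0],[0,0.0005,0.099],0.035]
    - [[0,0,0],[0,0.0005,0.099],0.02]
    - [[0,0,0],[0,0.0005,0.099],0.02]
    - [[0,0,0],[0,0.0005,0.099],0.02]
    - [[0,0,0],[0,0.0005,0.099],0.02]

```text
clock: 9.18
eef_pos: [0.5352, -0.0981, -0.0087]
tool_rot: [0.492, 0.871, 0.001, 0.002]
ft_force: [-0.1, 1.0, 7.0]
grip_width: 0.0269
grasp_force: 59.0
```

Run:
```python
from h import *
look('w8',319,331)
e=get_obs()['eef_pos']; disc(dict(np.load('w8.npz')),1,e[:2],.018,.02,.033)
go([.54,-.05,e[2]],[.543,.045,e[2]],[.5442,.0673,e[2]])
```

```text
clock 9.18 eef [ 0.5352 -0.0981 -0.0087] yaw_y 31.06 z [ 3.9e-03 -2.0e-04 -1.0e+00] w 0.0269 F [-0.1  1.   7. ] g 59.0
rect [ 17   6  26  33 555] [320.51711712 324.9981982 ] [ 0.53509602 -0.0979542   0.028     ]
mean 3d [ 0.5349 -0.0976  0.0289]
tilt [0.1124 1.6087 0.0289]
disc c 0.535 -0.0978 r 0.0178 mean [ 0.5342 -0.0966] medz 0.0279 tilt [ 0.01 -0.01] 3843
clock 9.22 eef [ 0.5352 -0.0982 -0.0087] yaw_y 31.06 z [ 3.9e-03 -2.0e-04 -1.0e+00] w 0.0269 F [0.  1.2 6. ] g 59.0
[0.54, -0.05, np.float64(-0.00873071558274647)] -> [0.0388 0.029  0.    ]
[0.543, 0.045, np.float64(-0.00873071558274647)] -> [ 0.1186  0.0805 -0.    ]
[0.5442, 0.0673, np.float64(-0.00873071558274647)] -> [ 0.1371  0.0931 -0.    ]
```

>>> inch_along:
  offsets:
    - [[0,0,0],[0.018,0.014,0],0.02]
    - [[0,0,0],[0.039,0.029,0],0.02]
    - [[0,0,0],[0.06,0.043,0],0.02]
    - [[0,0,0],[0.08,0.056,0],0.02]
    - [[0,0,0],[0.098,0.067,0],0.02]
    - [[0,0,0],[0.107,0.073,0],0.02]
    - [[0,0,0],[0.107,0.073,0],0.02]

```text
clock: 10.1
eef_pos: [0.543, 0.0323, -0.0087]
tool_rot: [0.491, 0.871, 0.002, 0.002]
ft_force: [-0.0, 1.6, 4.4]
grip_width: 0.0267
grasp_force: 59.0
```

Add to h.py:
```python
def pocket(f,c0,R0,ztop=.012):
    g=cv2.cvtColor(f['p'],cv2.COLOR_RGB2GRAY).astype(np.float32); pts=[]
    for a in np.radians(np.arange(0,360,4)):
        rs=np.arange(R0-.004,R0+.004,.0003); X=np.array([[c0[0]+r*np.cos(a),c0[1]+r*np.sin(a),ztop] for r in rs])
        P=X@f['R'].T+f['t']; h=np.hypot(P[:,0],P[:,1]); s=f['mtx'][0,0]*np.arctan2(h,P[:,2])/h
        v=cv2.remap(g,(P[:,0]*s+f['mtx'][0,2]).astype(np.float32),(P[:,1]*s+f['mtx'][1,2]).astype(np.float32),1).ravel()
        v=v-cv2.blur(v[:,None],(1,15)).ravel(); i=v.argmin()
        if -30<v[i]<-4 and 0<i<len(rs)-1: pts.append(X[i][:2])
    pts=np.array(pts)
    for _ in range(6):
        A=np.c_[2*pts,np.ones(len(pts))]; s=np.linalg.lstsq(A,(pts**2).sum(1),rcond=None)[0]; r=np.sqrt(s[2]+s[0]**2+s[1]**2); e=abs(np.hypot(*(pts-s[:2]).T)-r); pts=pts[e<max(2*np.median(e),.0004)]
    print('pocket',s[:2].round(4),'r',r.round(4),len(pts),e.max().round(5)); return s[:2]
```

Run:
```python
from h import *
look('w9',319,325); f=dict(np.load('w9.npz'))
p=pocket(f,(.5442,.068),.016); p=pocket(f,p,.016)
go([*p,get_obs()['eef_pos'][2]],[.5442,.0673,get_obs()['eef_pos'][2]])
```

```text
clock 10.1 eef [ 0.543   0.0323 -0.0087] yaw_y 31.12 z [ 4.6e-03  9.0e-04 -1.0e+00] w 0.0267 F [-0.   1.6  4.4] g 59.0
rect [ 17  12  26  34 565] [320.80530973 325.2460177 ] [0.54296956 0.03246919 0.028     ]
mean 3d [0.5428 0.0327 0.0286]
tilt [-0.0054  1.2778  0.0286]
pocket [0.5434 0.0678] r 0.0159 68 0.00033
pocket [0.5434 0.0678] r 0.0159 69 0.00036
clock 10.15 eef [ 0.543   0.0324 -0.0087] yaw_y 31.11 z [ 0.0046  0.0014 -1.    ] w 0.0271 F [-0.1  2.4  4.5] g 59.0
[np.float64(0.5433668856458743), np.float64(0.06780751171119309), np.float64(-0.008690619932996128)] -> [0.0302 0.0186 0.0001]
[0.5442, 0.0673, np.float64(-0.008690619932996128)] -> [0.0293 0.0191 0.0001]
```

>>> inch_along:
  offsets:
    - [[0,0,0],[0.012,0.0075,0],0.02]
    - [[0,0,0],[0.024,0.015,0],0.02]
    - [[0,0,0],[0.0298,0.0188,0],0.02]
    - [[0,0,0],[0.0298,0.0188,0],0.02]

```text
clock: 10.65
eef_pos: [0.543, 0.067, -0.0099]
tool_rot: [0.492, 0.871, 0.001, 0.001]
ft_force: [2.1, 0.8, -1.1]
grip_width: 0.0267
grasp_force: 59.0
```

Run:
```python
from h import *
look('w10',319,325); go([.5436,.0677,get_obs()['eef_pos'][2]])
```

```text
clock 10.65 eef [ 0.543   0.067  -0.0099] yaw_y 31.09 z [ 3.e-03  7.e-04 -1.e+00] w 0.0267 F [ 2.1  0.8 -1.1] g 59.0
rect [ 16  13  28  33 563] [320.55595027 325.42984014] [0.54272348 0.06760142 0.028     ]
mean 3d [0.5429 0.0673 0.0274]
tilt [0.107  1.4019 0.0274]
clock 10.7 eef [ 0.543   0.0669 -0.0101] yaw_y 31.07 z [ 2.8e-03  8.0e-04 -1.0e+00] w 0.0272 F [2.7 0.9 1.3] g 59.1
[0.5436, 0.0677, np.float64(-0.010120345545797639)] -> [0.0004 0.001  0.    ]
```

>>> inch_along:
  offsets:
    - [[0,0,0],[0,0.0006,0],0.02]
    - [[0,0,0],[0,0.0006,0],0.033]
    - [[0,0,0],[0,0.0006,0],0.04]
    - [[0,0,0],[0,0.0006,0],0.04]
    - [[0,0,0],[0,0.0006,0],0.04]

```text
clock: 11.32
eef_pos: [0.5418, 0.0668, -0.011]
tool_rot: [0.492, 0.871, -0.0, -0.0]
ft_force: [0.1, -0.4, 0.4]
grip_width: 0.0402
grasp_force: 0.0
```

Run:
```python
from h import *
look('w11',319,322); disc(dict(np.load('w11.npz')),1,(.5436,.0677),.0165,.018,.035)
```

```text
clock 11.32 eef [ 0.5418  0.0668 -0.011 ] yaw_y 31.05 z [-6.e-04 -1.e-04 -1.e+00] w 0.0402 F [ 0.1 -0.4  0.4] g 0.0
rect [ 19  12  27  35 600] [323.00166667 322.95      ] [0.54157655 0.06921387 0.028     ]
mean 3d [0.5427 0.0675 0.024 ]
tilt [0.1369 1.702  0.024 ]
disc c 0.5428 0.0674 r 0.0152 mean [0.5423 0.0682] medz 0.0229 tilt [ 0.005 -0.009] 3725
```

Dropped (top at 22.9 mm). I'll lift straight up, swing clear and verify from the top camera.

>>> inch_along:
  offsets:
    - [[0,0,0],[0,0,-0.02],0.04]
    - [[0,0,0],[0,0,-0.07],0.04]
    - [[0,0,0],[0,0,-0.13],0.04]
    - [[0,0,0],[0.03,-0.05,-0.15],0.04]
    - [[0,0,0],[0.06,-0.1,-0.15],0.04]
    - [[0,0,0],[0.09,-0.15,-0.15],0.04]
    - [[0,0,0],[0.12,-0.2,-0.15],0.04]
    - [[0,0,0],[0.15,-0.22,-0.15],0.04]
    - [[0,0,0],[0.15,-0.22,-0.15],0.04]

```text
clock: 12.5
eef_pos: [0.2742, 0.082, 0.1392]
tool_rot: [0.491, 0.871, 0.0, 0.0]
ft_force: [0.3, 0.9, 0.5]
grip_width: 0.0399
grasp_force: 0.0
```

Run:
```python
from h import *
from workcell import imaging
go(); c=imaging.calibration('top'); p,d=imaging.camera('top'); t2={**c,'p':p,'d':d}; t=dict(np.load('top.npz'))
disc(t2,0,(.464,.066),.024,.017,.035); disc(t2,0,(.5445,.064),.019,.017,.035)
for n,lo,hi,xy,R in (('vb',.03,.06,(.472,-.025),.035),('loupe',.038,.06,(.459,-.153),.025)):
  for q in (t,t2):
    X=cloud(q,0); X=X[(np.hypot(*(X[:,:2]-xy).T)<R)&(X[:,2]>lo)&(X[:,2]<hi)]; print(n,len(X),X.mean(0).round(4) if len(X) else '')
```

```text
clock 12.5 eef [0.2742 0.082  0.1392] yaw_y 31.19 z [ 2.e-04  2.e-04 -1.e+00] w 0.0399 F [0.3 0.9 0.5] g 0.0
disc c 0.4635 0.0661 r 0.0199 mean [0.4636 0.0659] medz 0.023 tilt [-0.004 -0.001] 586
disc c 0.543 0.0637 r 0.0149 mean [0.5428 0.0637] medz 0.0231 tilt [-0.    -0.011] 313
vb 919 [ 0.4715 -0.024   0.0406]
vb 917 [ 0.4715 -0.0239  0.0405]
loupe 342 [ 0.4598 -0.153   0.044 ]
loupe 338 [ 0.4599 -0.1529  0.044 ]
```

Both mounts are seated and flat, and the V-block and loupe haven't moved.

```bash
python3 -c "
from workcell import workorder
print(workorder.job_done())"
```

```text
the job is handed in; nothing more can be done
None
```

Both mounts are seated flat in their own pockets, large first then small, with the V-block and loupe where they stood; the job was handed in at about 12.5 s of the 48 s allowed.

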